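# Turn a gearmotor shaft by its flat and hold the set-screw collar on it

## Robot

A 6-joint arm with a two-finger parallel gripper is mounted at the origin on the work surface. World frame = base frame: x ahead of the robot, y to its left, z up, the work surface at z = 0. Lengths are in m, angles in degrees, forces in N, time in s.
With the tool pointing down it reaches from about 0.25 to 0.725 m from the base axis. Payload 9.7 kg.
Tool frame: the origin (TCP) lies at the very end of the fingers, on their centre line; the grasp point (between the pads) lies 19 mm behind it (bot.grip_point_offset is the z of the grasp point in the tool frame, in m); z points along the fingers, x is the direction in which the jaws open and shut, and the axes are right-handed (so a half turn about z gives the same grasp; the last joint's range is limited). The gripper opens to 85 mm and grips with 20 to 120 N. Pads are 22 mm wide; open, the fingers measure 114 mm over their backs; the gripper's body (76 mm by 85 mm) begins 54 mm behind the grasp point. The pads swing forward as they close: fully open they stand 13 mm farther back than shut.
Start: joints at [75.974, 4.979, 10.078, 95.1, 0, 90], TCP at [0.133, 0.534, 0.203] pointing down, gripper open.
Joint ranges: [-179.16, 179.16], [-48.56, 103.87], [-65.8, 70.77], [-126.05, 130.52], [-82.76, 87.17], [-180, 180]. Speed limits (degrees/s): [127.2, 127.2, 147.25, 180, 180, 180].

## Interface

Orientations are given as [roll, pitch, yaw] about the fixed x, y, z axes, in that order (R = Rz(yaw) Ry(pitch) Rx(roll)).
In Python, from workcell import get_obs, viewer, job_done, bot gives the robot as it stands.
- The arm moves only by the shell command python3 -m handwheel 'ROWS' [FORCE]. ROWS is JSON, a list of rows, each a list of 5 numbers: the closure, from 0 (fully open) to 1 (shut), then the shift along the world's x, y, z in m, then the turn about the world's z in degrees. A call has 1 to 5 rows; each row is the pose to reach, as a shift and turn from the pose measured when the call began; what a row does not reach only later rows make up. A row lasts 1/10 s, in which the tool goes at most 50 mm and 8.59 degrees, less where a joint would pass 70% of its speed; a pose out of reach is approached as far as the arm can. A call with a gripper value outside its range is refused whole. The fingers move at their own pace and stop on an object; FORCE is the grip in N (left out, the last holds). Time passes only in rows, so rows that repeat a pose let the fingers close. It gives the time, the measured TCP pose, the force and the opening at its end, in the units of the state.
- get_obs(): the state, without advancing time (a new reading comes with each control period).
- viewer.camera(name): name is "side" or "top"; returns a dict with "color" (384x512x3 uint8, blue, green, red), "K" (3x3 intrinsics, pixels), "dist_coeffs" ([k1, k2, p1, p2, k3] as OpenCV has them; the pictures are not rectified), "origin" and "orientation" of the camera in the world. Camera axes: x right, y down, z forward; pixel columns grow to the right and rows downward; lengths in m; the calibration is good to about 2 mm. A picture is of the moment at which its call begins. There is no depth.
- job_done(): hands the job in, once; it reports no verdict.
The state is a dict: "time": time; "q": joint angles; "qd": joint speeds; "joint_efforts": joint torques, N m; "ee_pos": TCP position; "tcp_rot": TCP orientation; "wrist_force": force on the tool from outside, world axes, zero at the start; "torque": the same for the moment, N m; "opening": finger opening in m.
Only numpy, scipy, OpenCV 4.12 (cv2) and the standard library are available. Lean on these libraries where they do the work, as an engineer would, in place of code of your own. Each camera call takes 0.05 s, during which the arm holds its last target.

## Task

With the gearmotor's shaft still bare, pinch it across its flat between the fingers and turn it until the flat faces the bit of the fixture's screwdriver. Then take the steel collar with the set screw, slide it over the shaft end with its screw on the flat, and keep hold of it with its top flush with the end of the shaft, not resting lower down: the program finishes while the fingers are holding the collar there, ready for the screw to be tightened. Leave the other parts on the bench where they are.

Things in the scene. Friction and masses are not known exactly. Their poses are not given: they have to be found in the camera images.
- fixture: fixed gearmotor fixture: base plate 280 x 90 x 12 mm (70 mm behind to 210 mm ahead of the origin along its x), square grey gearmotor 80 x 80 mm, top 60 mm above the bench, on it a round boss 36 mm across up to 68 mm, and out of that the upright shaft up to 112 mm. Origin: on the shaft axis at bench level; x points horizontally to the fixture's screwdriver, z up
- driver_tip (a point): tip of the bit of the screwdriver fixed on the fixture, 98 mm from the shaft axis and 103 mm above the bench, pointing back at the shaft. The screwdriver (34 mm across) and its clamp (46 mm wide, highest point 120 mm) lie from 98 to 210 mm from the shaft axis
- shaft_end (a point): centre of the shaft's end, on its axis, 112 mm above the bench. Steel shaft 24 mm in diameter, 44 mm long above the boss, D-shaped over all that length: one side is cut flat, 6 mm from the axis (18 mm thick across the flat, 24 mm elsewhere). It turns either way without stops, friction 0.08 N m, and stays where it is left
- shaft_flat: the shaft's flat, 21 mm wide, a little darker; turns with the shaft. Origin: on the flat, mid-width, level with the shaft's end (6 mm from the shaft axis); x points horizontally straight out of the flat, away from the shaft axis, z up
- collar_center (a point): centre, half-way up, of the collar to be fitted: loose steel ring lying flat on the bench, 48 mm outside, 28 mm bore, 18 mm tall, about 0.16 kg, with one screw through its side at half height. x points from the centre out through the screw, z up (it goes on as it lies, not turned over)
- collar_screw (a point): outer end of the collar's set screw, 33.5 mm from the collar's centre along its x. The head, 9 mm across, stands out 9.5 mm from the ring; the tip, 4.4 mm across, stands 5.5 mm into the bore (8.5 mm from the centre), so it passes the shaft only on the flat's side
- spacer: bystander: plain steel ring, 48 mm outside, 28 mm bore, 18 mm tall, like the collar but with no screw. Origin: centre of its underside
- flange: bystander: steel stepped flange, 60 mm disc with a 32 mm hub on it, 22 mm tall, no screw. Origin: centre of its underside
- screwdriver: bystander: hand screwdriver lying on the bench, 190 mm long. Origin: middle of its underside
- lamp_cover: bystander: single white plastic lamp cover, 110 mm across, 22 mm tall. Origin: centre of its underside
- cover_stack: bystander: stack of white plastic lamp covers, 120 mm across, 120 mm tall. Origin: centre of its underside
- oil: bystander: clear plastic bottle, 44 mm across, 110 mm tall. Origin: centre of its underside
- carton: bystander: small cardboard carton 120 x 90 x 60 mm. Origin: centre of its underside
- tin: bystander: open aluminium cup, 70 mm across, 60 mm tall. Origin: centre of its underside
- collar: the same collar, origin at the centre of its underside
Mind the look-alikes: they are no part of the job. Leave any purple or yellow look-alike of the collar alone.

How it is judged (in metres and radians):
On the way:
1. with the collar still off the shaft, the fingers pinch the shaft across its flat and have turned the flat to within 0.2 rad of facing the screwdriver bit (angle between the x axis of shaft_flat and the x axis of fixture, either way round below 0.2 rad and x of shaft_flat in the frame of fixture above 0 m and contact force between the fingers and shaft_flat above 1 N and horizontal distance between collar_center and fixture above 0.06 m), for 0.2 s.
At the end, for the whole second after the job is handed in: The fingers still grip the collar (contact force over 1 N) around the shaft end: centre within 6 mm of the shaft axis, top within 4 mm of the shaft's end, level to 0.12 rad, screw on the flat's side and within 0.2 rad of square to it, and the flat within 0.2 rad of facing the screwdriver bit (angle between the x axis of shaft_flat and the x axis of fixture, either way round below 0.2 rad and x of shaft_flat in the frame of fixture above 0 m and angle between the x axis of collar_center and the x axis of shaft_flat, either way round below 0.2 rad and x of collar_screw in the frame of shaft_flat above 0.01 m and horizontal distance between collar_center and fixture below 0.006 m and z of collar_center in the frame of fixture between 0.099 and 0.107 m and angle between collar_center's own z axis and vertical below 0.12 rad and contact force between the fingers and collar above 1 N); the arm keeps its last pose, push and grip.
It fails at once if another part on the bench is moved by more than 30 mm (distance of any of spacer, flange, screwdriver, lamp_cover, cover_stack, oil, carton, tin from where it was at the start of the episode above 0.03 m).
It also fails if it takes over 61 s, if anything falls off the work surface, if the arm or the gripper's body presses on something with over 40 N, if the wrist force passes 120 N, or if a joint passes its speed limit or range.

## Working session

There is one attempt and no reset: what is moved stays moved. The work goes in short steps, Python scripts to look and compute and a shell command to move; the robot and the scene stay as the last step left them, time stands still between calls to the robot, and variables do not carry over. Pictures are saved under pics/ and viewed, and the job is handed in when it is done.

```bash
ls; mkdir -p pics
cat > h.py <<'E'
import numpy as np, cv2
from workcell import get_obs, viewer, bot
from scipy.spatial.transform import Rotation as R
def cam(n,save=None):
    c=viewer.camera(n)
    if save: cv2.imwrite('pics/%s.png'%save,c['color'])
    return c
def Rc(c):
    o=np.array(c['orientation'],float)
    return o if o.shape==(3,3) else R.from_euler('xyz',o,degrees=True).as_matrix()
def ray(c,px):
    p=cv2.undistortPoints(np.array(px,float).reshape(-1,1,2),np.array(c['K']),np.array(c['dist_coeffs'])).reshape(-1,2)
    d=np.c_[p,np.ones(len(p))]@Rc(c).T
    return np.array(c['origin']),d
def onz(c,px,z):
    o,d=ray(c,px); return o+d*((z-o[2])/d[:,2])[:,None]
def proj(c,P):
    M=Rc(c).T; rv=cv2.Rodrigues(M)[0]; t=-M@np.array(c['origin'])
    return cv2.projectPoints(np.array(P,float).reshape(-1,3),rv,t,np.array(c['K']),np.array(c['dist_coeffs']))[0].reshape(-1,2)
E
python3 - <<'E'
from h import *
for n in('top','side'):
    c=cam(n,n+'0'); print(n,c['K'],c['dist_coeffs'],c['origin'],c['orientation'])
print(get_obs(), bot.grip_point_offset)
E
```

```text
pics
top [[474.29278733   0.         252.44910275]
 [  0.         474.29278733 193.03336009]
 [  0.           0.           1.        ]] [0.05147652 0.         0.         0.         0.        ] [ 0.34781087 -0.00834282  1.54461914] [-1.73459152e+02 -3.70494270e-02 -9.00296508e+01]
side [[406.53023874   0.         251.83790101]
 [  0.         406.53023874 193.13625474]
 [  0.           0.           1.        ]] [-0.14904288  0.          0.          0.          0.        ] [-0.18752642 -0.70225582  0.86442265] [-128.28683412   -0.39228513  -44.21017983]
{'time': 0.1, 'q': array([7.59738541e+01, 5.00859009e+00, 1.00385434e+01, 9.50970325e+01,
       3.37552590e-04, 9.00007238e+01]), 'qd': array([0.0869773 , 0.02877019, 0.06693903, 0.03969634, 0.07748195,
       0.03497628]), 'joint_efforts': array([ 7.18339415e-04, -5.21561730e+01,  4.65652335e+01,  1.59237650e-02,
        1.90369448e-06, -6.94830817e-06]), 'ee_pos': array([0.13324505, 0.53338728, 0.20254377]), 'tcp_rot': array([-1.79999663e+02,  6.70791289e-02,  7.59731303e+01]), 'wrist_force': array([-0.46814666, -0.68241015, -0.08018284]), 'torque': array([ 0.01818577, -0.02060518, -0.00738774]), 'opening': 0.08492929741416774} -0.0187
```

View pics/top0.png

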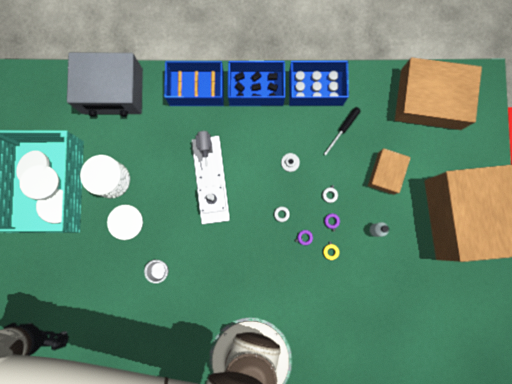

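View pics/side0.png

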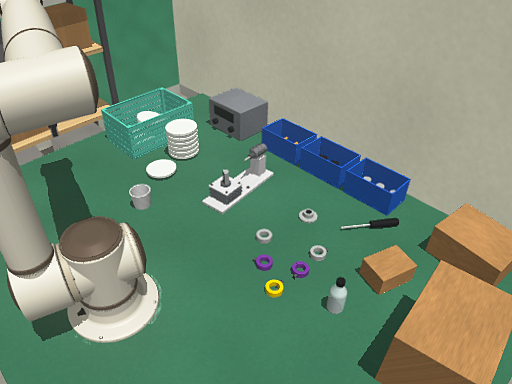

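The top view shows the fixture at about (210,180), with its shaft near (210,199) and the driver toward the far end near (203,145). There are two steel rings, at (282,214) and (330,195). Purple rings are at (333,221) and (305,238), and a yellow one is at (331,252). I'll enlarge both views to see which steel ring has the screw.

Run:
```python
import cv2,numpy as np
t=cv2.imread('pics/top0.png');s=cv2.imread('pics/side0.png')
f=lambda i,x,y,w,h,k:cv2.resize(i[y:y+h,x:x+w],None,fx=k,fy=k,interpolation=cv2.INTER_CUBIC)
a=f(t,265,180,80,50,5); b=f(s,245,220,100,50,4)
a2=f(t,185,120,50,110,5);b2=f(s,195,135,90,80,5)
cv2.imwrite('pics/rings_t.png',a);cv2.imwrite('pics/rings_s.png',f(s,245,220,100,70,7))
im=np.zeros((550,720,3),np.uint8);im[:550,:250]=a2;im[:400,260:710]=b2;cv2.imwrite('pics/fix0.png',im)
im=np.zeros((600,700,3),np.uint8);im[:250,:400]=a;im[250:600]=f(s,245,220,100,50,7);cv2.imwrite('pics/rings0.png',im)
```

```text
(no output)
```

View pics/rings0.png

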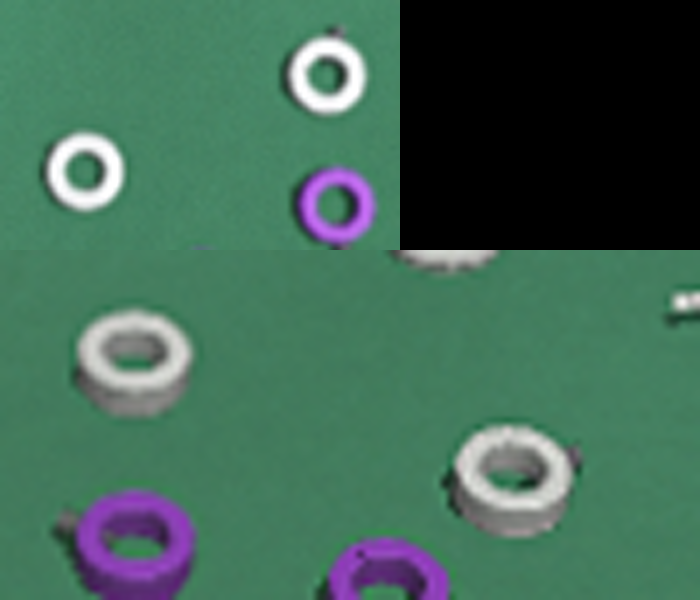

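View pics/fix0.png

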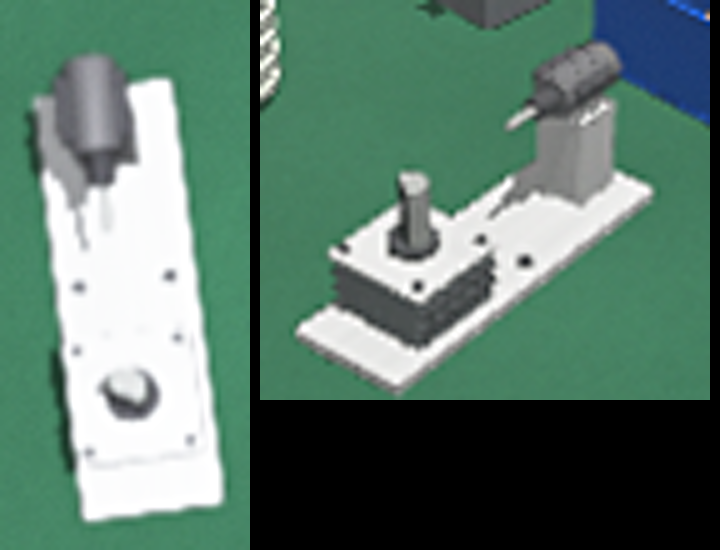

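Candidates are the steel ring at top (330,195), side (318,251), and the one at top (282,214), side (264,235). The first has a dark stud sticking out at top (332,186), side (327,246). The second has none, so it's the spacer. The collar is therefore the ring at (330,195), and the crop confirms it. Next I'll measure the fixture, flat and collar.

Run:
```python
from h import *
c=cam('top','top1'); s=cam('side','side1')
im=c['color'].astype(int)
def ringc(cc,box,z,thr=150):
    x,y,w,h=box; g=cc['color'][y:y+h,x:x+w].astype(int)
    m=((g.min(2)>thr)).astype(np.uint8)
    n,l,st,ce=cv2.connectedComponentsWithStats(m); k=1+np.argmax(st[1:,4])
    cn=max(cv2.findContours((l==k).astype(np.uint8),0,1)[0],key=cv2.contourArea)
    e=cv2.fitEllipse(cn); p=np.array(e[0])+[x,y]
    return p,e[1],onz(cc,p,z)[0]
print('collar top',ringc(c,(315,180,32,32),.018))
print('spacer top',ringc(c,(268,200,30,30),.018))
# screw pixel dark
g=c['color'][180:190,324:340].astype(int); print(g.sum(2)//3)
# plate
g=c['color'][125:230,185:235]
m=(g.min(2)>170).astype(np.uint8)
m=cv2.morphologyEx(m,cv2.MORPH_CLOSE,np.ones((3,3)))
cn=max(cv2.findContours(m,0,1)[0],key=cv2.contourArea)+[185,125]
r=cv2.minAreaRect(cn); b=cv2.boxPoints(r); print(r); print(b); print(onz(c,b,.012).round(4))
P=onz(c,cn.reshape(-1,2),.012)[:,:2]; rr=cv2.minAreaRect(P.astype(np.float32)*1000); print('plate world',rr)
f=lambda i,x,y,w,h,k:cv2.resize(i[y:y+h,x:x+w],None,fx=k,fy=k,interpolation=cv2.INTER_NEAREST)
im=np.zeros((480,800,3),np.uint8)
im[:400,:400]=f(c['color'],195,183,32,32,12.5)
im[:480,410:790]=f(s['color'],208,162,38,48,10)
cv2.imwrite('pics/shaft1.png',im)
```

```text
collar top (array([330.18352222, 194.69992447]), (14.128325462341309, 14.174910545349121), array([ 0.51731212, -0.26084169,  0.018     ]))
spacer top (array([281.78730488, 213.79569817]), (14.232162475585938, 14.32778263092041), array([ 0.45545569, -0.10393741,  0.018     ]))
[[104 104 104 105 107 105 106 101 103 103 104 102 105 105 104 106]
 [105 103 107 105 104 104 104 105 105 104 104 104 105 106 106 105]
 [106 107 105 107 106 105 103 104 103 105 103 101 104 105 103 103]
 [103 103 106 105 106 105 105 104 103 103 104 101  99 103 102 101]
 [104 107 103 105 105 104 101 101 103 110 105 104 103 101 103 101]
 [105 105 104 103 102  98  80  79 101 120 110 102 103 101 100 103]
 [105 103  99 101 104 102  80  74 100 117 106 101 102 103 102 102]
 [104  97 103 120 145 155 152 145 142 120 104  97  99 102 101 101]
 [ 96 101 143 195 220 235 238 235 224 189 149 114  98 100 101 102]
 [100 151 214 247 251 253 254 253 251 245 226 171 118  98 102 101]]
((210.03944396972656, 179.49526977539062), (85.4271240234375, 28.4757080078125), 83.1572265625)
[[190.8139  138.78233]
 [219.08676 135.3896 ]
 [229.26498 220.2082 ]
 [200.99213 223.60094]]
[[0.7033 0.1933 0.012 ]
 [0.7148 0.1004 0.012 ]
 [0.4352 0.0655 0.012 ]
 [0.4244 0.1566 0.012 ]]
plate world ((569.4624633789062, 129.04071044921875), (281.0538635253906, 92.27772521972656), 7.381297588348389)
```

View pics/shaft1.png

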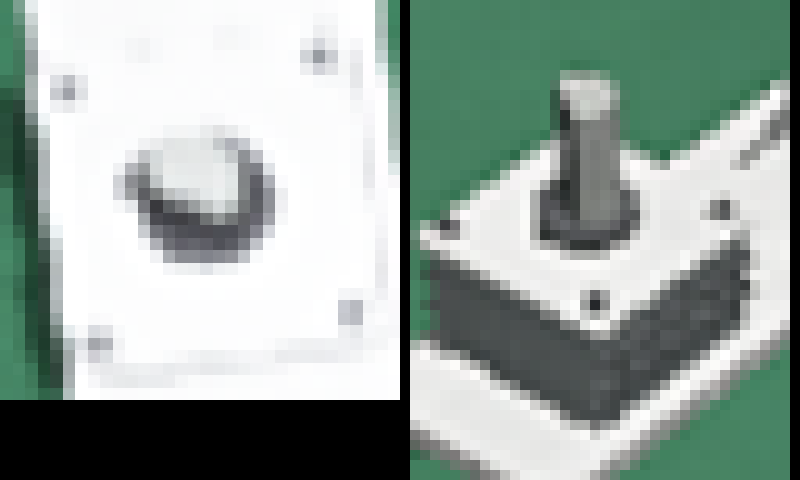

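Run:
```python
from h import *
c=cam('top'); s=cam('side')
o=np.array([.500,.120]); a=np.radians(7.38)
def crop(cc,x,y,w,h,k,lines):
    im=cv2.resize(cc['color'][y:y+h,x:x+w],None,fx=k,fy=k,interpolation=cv2.INTER_CUBIC)
    for P,col in lines:
        q=((proj(cc,P)-[x,y]+.5)*k).astype(np.int32); cv2.polylines(im,[q.reshape(-1,1,2)],False,col,1)
    return im
th=np.linspace(0,2*np.pi,60)
circ=lambda r,z:np.c_[o[0]+r*np.cos(th),o[1]+r*np.sin(th),0*th+z]
def loc(x,y,z): return [o[0]+x*np.cos(a)-y*np.sin(a),o[1]+x*np.sin(a)+y*np.cos(a),z]
sq=[loc(x,y,.06) for x,y in((-.04,-.04),(.04,-.04),(.04,.04),(-.04,.04),(-.04,-.04))]
L=[(circ(.012,.112),(0,0,255)),(circ(.018,.068),(255,0,0)),(circ(.012,.068),(0,200,255)),(sq,(0,255,0)),([loc(.098,0,.103),loc(.13,0,.103)],(255,0,255))]
im=np.zeros((600,800,3),np.uint8)
im[:600,:400]=crop(c,190,148,40,60,10,L)
im[:600,410:790]=crop(s,208,160,38,60,10,L)
cv2.imwrite('pics/ov1.png',im)
im=np.zeros((420,800,3),np.uint8)
im[:400,:400]=crop(c,200,186,20,20,20,[]);im[:420,410:790]=crop(s,217,166,19,21,20,[])
cv2.imwrite('pics/ov2.png',im)
```

```text
(no output)
```

View pics/ov1.png

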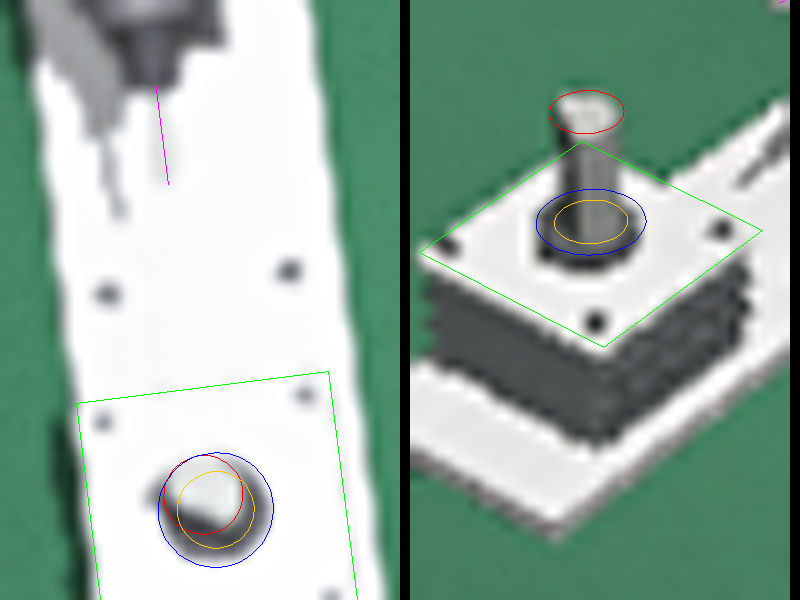

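View pics/ov2.png

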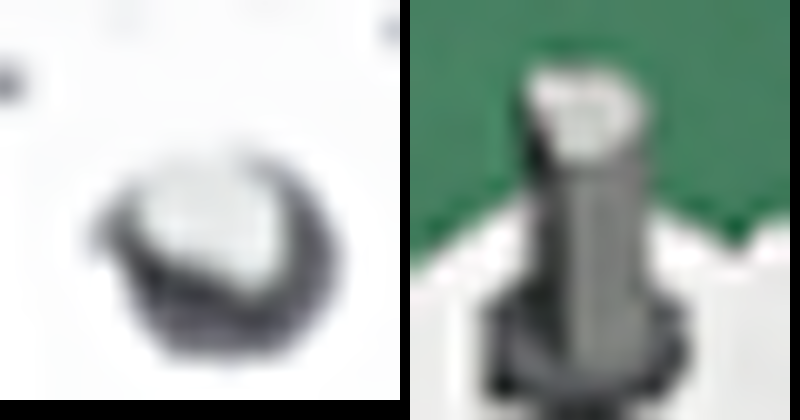

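Run:
```python
from h import *
c=cam('top'); s=cam('side')
for cc,pp in((c,[(200+130/20-.5,186+220/20-.5),(200+240/20-.5,186+285/20-.5)]),(s,[(217+(530-410)/20-.5,166+75/20-.5),(217+(570-410)/20-.5,166+165/20-.5)])):
    w=onz(cc,pp,.112); d=w[1]-w[0]; n=np.degrees(np.arctan2(d[0],-d[1])); print(w.round(4),n,n+180)
# collar
C=onz(c,[(330.18,194.7)],.018)[0]
# side collar
g=s['color'][238:266,303:335].astype(int); 
# bright top face
sp=np.array([332.9-.0,185.5]); S=onz(c,[(333.2,185.0)],.012)[0]
S2=onz(s,[(245+575/7-.5,220+(458-250)/7-.5)],.010)[0]
print(C,S,S2,np.degrees(np.arctan2(*(S-C)[1::-1])),np.degrees(np.arctan2(*(S2-C)[1::-1])))
im=np.zeros((600,800,3),np.uint8)
im[:500,:400]=cv2.resize(c['color'][180:205,320:340],None,fx=20,fy=20,interpolation=cv2.INTER_NEAREST)
im[:600,410:790]=cv2.resize(s['color'][238:268,308:327+0],None,fx=20,fy=20,interpolation=cv2.INTER_NEAREST)[:, :380]
im[:560,410:800]=cv2.resize(s['color'][238:266,303:333],(390,560)[::1],interpolation=cv2.INTER_NEAREST)
cv2.imwrite('pics/col1.png',im)
```

```text
[[0.5015 0.1317 0.112 ]
 [0.4916 0.1149 0.112 ]] -30.608894112104597 149.3911058878954
[[0.4992 0.1321 0.112 ]
 [0.4874 0.1088 0.112 ]] -26.833558015789702 153.1664419842103
[ 0.51731188 -0.26083032  0.018     ] [ 0.54973525 -0.2722294   0.012     ] [ 0.5451124  -0.26998044  0.01      ] -19.37012860897233 -18.218171685848883
```

View pics/col1.png

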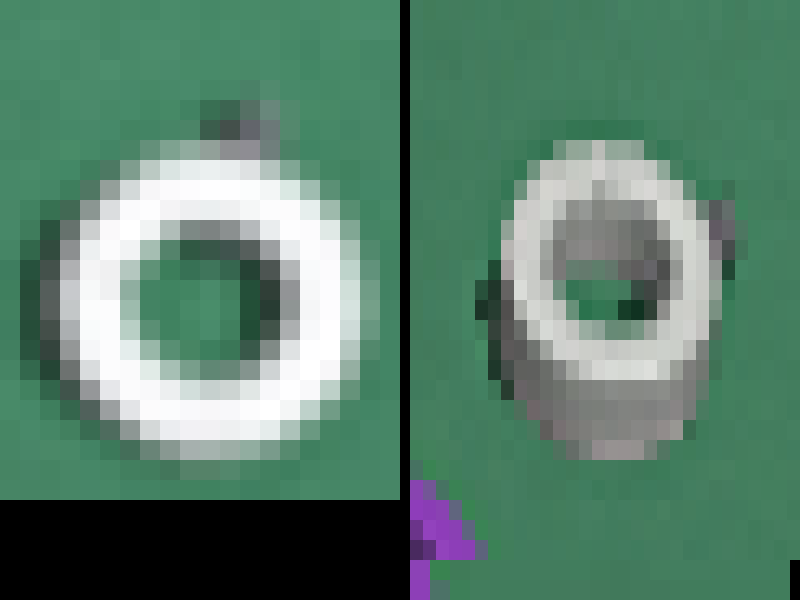

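The collar's centre is at about (0.517, -0.261), with the screw at azimuth -18°. The shaft axis is at about (0.500, 0.120), the fixture yaw is 7.4°, and the flat faces about 150°. I need to turn it by about -143°.

```bash
python3 -m handwheel '[[0,0.032,-0.036,0,8]]'; python3 -c "
from h import *
o=get_obs();print(o['q'],o['tcp_rot'])"
```

```text
time: 0.5
ee_pos: [0.1636, 0.4994, 0.2018]
tcp_rot: [-179.9, 0.1, 84.1]
wrist_force: [1.0, -0.6, 0.3]
opening: 0.0852
[7.18386337e+01 1.63585815e+00 6.42239483e+00 9.48477938e+01
 4.37027224e-02 7.77071207e+01] [-1.79944257e+02  5.05479324e-02  8.41315143e+01]
```

```bash
python3 -m handwheel '[[0,0.033,-0.037,0,8],[0,0.066,-0.074,0,16],[0,0.099,-0.111,0,24],[0,0.132,-0.148,0,32],[0,0.165,-0.186,0,40]]' 40; python3 -m handwheel '[[0,0.033,-0.037,0,8],[0,0.066,-0.074,0,16],[0,0.099,-0.111,0,24],[0,0.132,-0.148,0,27],[0,0.165,-0.186,0,27]]'
```

```text
time: 1.0
ee_pos: [0.3147, 0.3295, 0.202]
tcp_rot: [-180.0, 0.0, 122.2]
wrist_force: [0.4, 0.6, 0.4]
opening: 0.0854
time: 1.5
ee_pos: [0.4662, 0.1585, 0.2023]
tcp_rot: [180.0, 0.1, 149.4]
wrist_force: [1.2, -0.1, 0.7]
opening: 0.0858
```

```bash
python3 -m handwheel '[[0.3,0.0364,-0.04,0,1],[0.3,0.0364,-0.04,0,1],[0.3,0.0364,-0.04,-0.03,1],[0.3,0.0364,-0.04,-0.05,1],[0.3,0.0364,-0.04,-0.05,1]]'
python3 - <<'E'
from h import *
c=cam('top','t2');s=cam('side','s2')
im=np.zeros((600,800,3),np.uint8)
im[:600,:400]=cv2.resize(c['color'][165:225,190:230],None,fx=10,fy=10,interpolation=cv2.INTER_CUBIC)
im[:600,410:790]=cv2.resize(s['color'][140:200,208:246],None,fx=10,fy=10,interpolation=cv2.INTER_CUBIC)
cv2.imwrite('pics/p2.png',im); o=get_obs(); print(o['ee_pos'],o['tcp_rot'])
E
```

```text
time: 2.0
ee_pos: [0.5011, 0.1184, 0.1496]
tcp_rot: [-179.8, -0.1, 150.4]
wrist_force: [-0.0, 0.2, 1.0]
opening: 0.0596
[0.5023079  0.11883858 0.15287208] [1.79981804e+02 5.88492928e-02 1.50442232e+02]
```

View pics/p2.png

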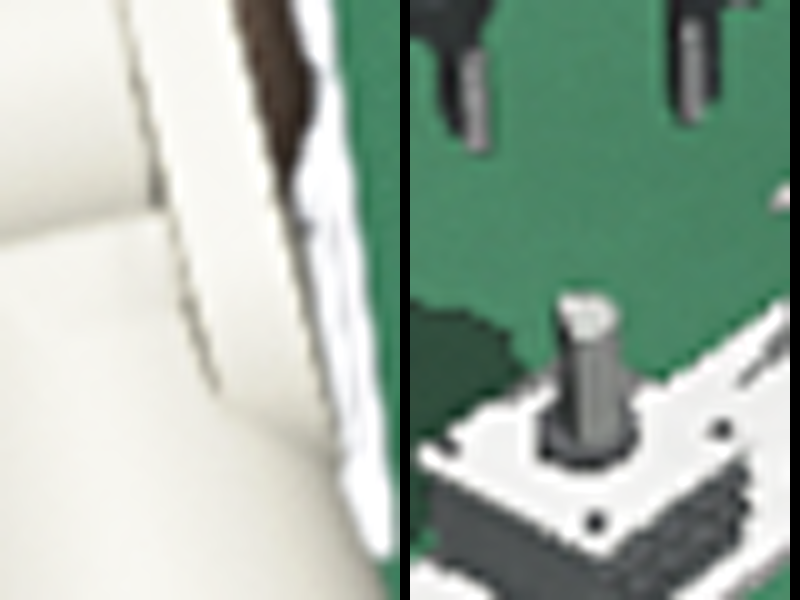

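In the side view the fingers are at crop (475,140) and (692,115), straddling the shaft at (590,310). The arm blocks the top view. Descending and pinching.

```bash
python3 -m handwheel '[[0.3,0,0,-0.03,0],[0.3,0,0,-0.06,0],[0.3,0,0,-0.071,0],[0.3,0,0,-0.071,0],[0.6,0,0,-0.071,0]]' 30;  python3 -m handwheel '[[1,0,0,0,0],[1,0,0,0,0],[1,0,0,0,0],[1,0,0,0,0],[1,0,0,0,0]]' 30
```

```text
time: 2.6
ee_pos: [0.503, 0.1191, 0.0837]
tcp_rot: [179.9, 0.1, 150.5]
wrist_force: [-0.1, -0.4, 0.1]
opening: 0.0468
time: 3.1
ee_pos: [0.5031, 0.1192, 0.084]
tcp_rot: [179.9, 0.2, 150.5]
wrist_force: [-0.8, -0.3, 2.6]
opening: 0.0006
```

Run:
```python
from h import *
s=cam('side','s3')
cv2.imwrite('pics/p3.png',cv2.resize(s['color'][120:220,160:290],None,fx=6,fy=6,interpolation=cv2.INTER_CUBIC))
o=get_obs(); print(o['ee_pos'],o['tcp_rot'],o['opening'],o['wrist_force'])
```

```text
[0.503137   0.11920879 0.08400025] [1.79887978e+02 1.58652392e-01 1.50453326e+02] 0.0002573879339443323 [-0.26504853  0.27281697  2.53359199]
```

View pics/p3.png

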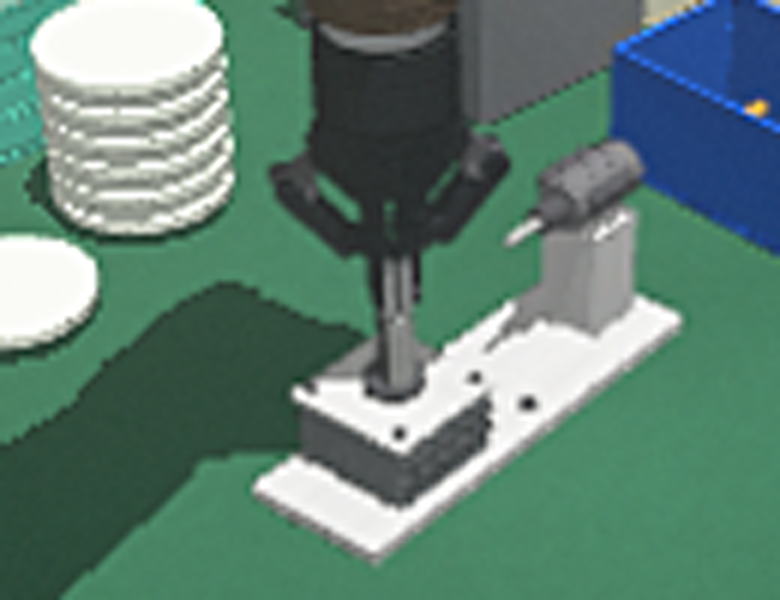

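Run:
```python
from h import *
s=cam('side');
for p in [(.5031,.1192,.084),(.5,.12,.112),(.5,.12,.068),(.5,.12,.084)]: q=proj(s,p)[0]; print(p,q,(q-[160,120])*6)
cv2.imwrite('pics/p4.png',cv2.resize(s['color'][155:195,210:245],None,fx=15,fy=15,interpolation=cv2.INTER_NEAREST))
```

```text
(0.5031, 0.1192, 0.084) [226.32936401 177.46111745] [397.97618403 344.76670471]
(0.5, 0.12, 0.112) [225.16755052 170.70374935] [391.00530313 304.22249609]
(0.5, 0.12, 0.068) [225.61215735 181.68738625] [393.67294407 370.1243175 ]
(0.5, 0.12, 0.084) [225.45190201 177.74445154] [392.71141205 346.46670923]
```

View pics/p4.png

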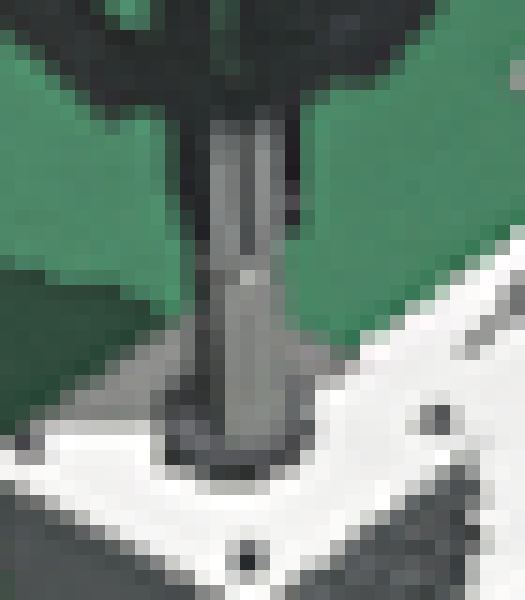

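Run:
```python
from h import *
s=cam('side');a=np.radians(150.4); j=np.array([np.cos(a),np.sin(a),0])
for z in (.153,.166,.18):
  for e in (.03,-.03): print(z,e,proj(s,np.array([.5023,.1188,z])+e*j)[0])
for z in (.084,.097,.11):
  print(z, proj(s,np.array([.5031,.1192,z]))[0])
print(bot, [x for x in dir(bot) if x[0]!='_'])
```

```text
0.153 0.03 [216.18398889 161.23508832]
0.153 -0.03 [234.82283663 158.65073166]
0.166 0.03 [215.99370946 157.76986565]
0.166 -0.03 [234.74779088 155.20053135]
0.18 0.03 [215.78707214 153.99119358]
0.18 -0.03 [234.66637339 151.43880178]
0.084 [226.32936401 177.46111745]
0.097 [226.20340064 174.21600442]
0.11 [226.07641436 170.93204534]
<Robot object at 0x7f62bb31c050> ['PlanningError', 'grip_point_offset']
```

```bash
python3 -m handwheel '[[1,0,0,0.03,0],[1,0,0,0.06,0],[1,0,0,0.066,0],[1,0,0,0.066,0]]' 30
python3 - <<'E'
from h import *
s=cam('side','s5')
im=cv2.resize(s['color'][140:190,200:250],None,fx=12,fy=12,interpolation=cv2.INTER_CUBIC)
o=get_obs();p=(proj(s,o['ee_pos'])[0]-[200,140]+.5)*12;cv2.circle(im,tuple(p.astype(int).tolist()),4,(0,0,255),1)
cv2.imwrite('pics/p5.png',im);print(o['ee_pos'],o['opening'])
E
```

```text
time: 3.65
ee_pos: [0.5037, 0.1193, 0.1508]
tcp_rot: [179.8, 0.2, 150.4]
wrist_force: [-0.7, -0.2, 0.2]
opening: 0.0001
[0.50315502 0.11918898 0.14954466] -3.819428497828257e-05
```

View pics/p5.png

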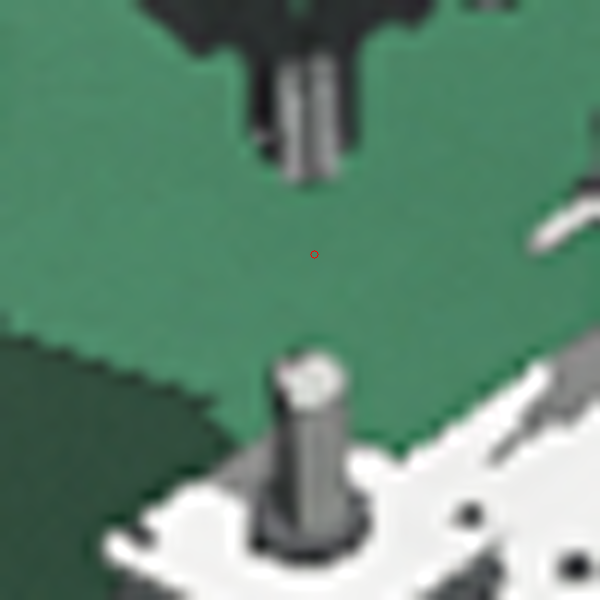

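Run:
```python
from h import *
c=cam('top')
t=cv2.imread('pics/top0.png')
im=cv2.resize(t[300:380,0:100],None,fx=7,fy=7,interpolation=cv2.INTER_CUBIC)
a=np.radians(75.97); j=np.array([np.cos(a),np.sin(a),0]); P=np.array([.13324,.53339,.2025])
for z,col in((0,(0,0,255)),(.02,(0,255,255)),(.04,(255,255,0))):
  for e in(-.05,0,.05):
    p=(proj(c,P+e*j+[0,0,z])[0]-[0,300]+.5)*7; cv2.circle(im,tuple(p.astype(int).tolist()),4,col,1)
cv2.imwrite('pics/p6.png',im)
```

```text
(no output)
```

View pics/p6.png

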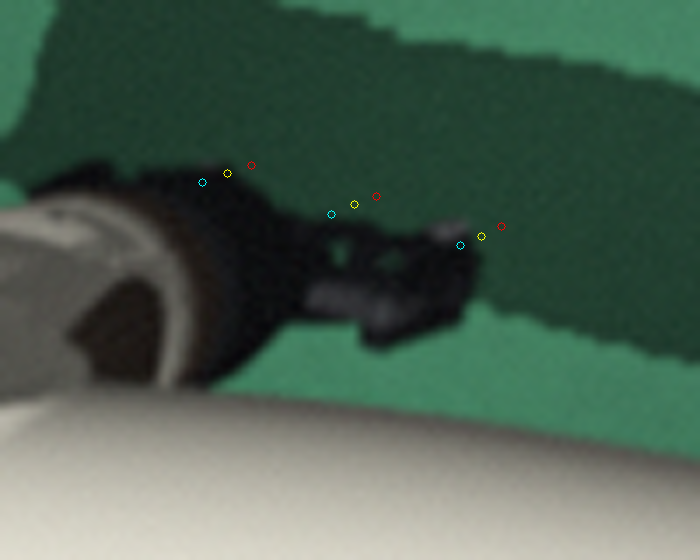

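In this view the shut fingertips sit about 25 mm higher than the reported TCP. The reading fits the sideways position but not the tip height, and the +2.6 N at shut suggests the fingers rested on the shaft top. I'll check that with a gentle touch on the shaft end.

```bash
python3 -m handwheel '[[1,0,0,-0.03,0],[1,0,0,-0.055,0],[1,0,0,-0.059,0],[1,0,0,-0.059,0]]'; python3 -m handwheel '[[1,0,0,-0.003,0],[1,0,0,-0.003,0]]';python3 -m handwheel '[[1,0,0,-0.003,0],[1,0,0,-0.003,0]]';python3 -m handwheel '[[1,0,0,-0.003,0],[1,0,0,-0.003,0]]'
```

```text
time: 4.15
ee_pos: [0.5018, 0.1189, 0.0887]
tcp_rot: [-179.9, -0.0, 150.5]
wrist_force: [0.3, -0.7, 0.7]
opening: 0.0003
time: 4.35
ee_pos: [0.5021, 0.1189, 0.0862]
tcp_rot: [-180.0, 0.0, 150.5]
wrist_force: [-0.1, -0.0, -0.1]
opening: 0.0001
time: 4.55
ee_pos: [0.5026, 0.1191, 0.084]
tcp_rot: [180.0, 0.1, 150.5]
wrist_force: [1.1, 0.1, 3.4]
opening: -0.0004
time: 4.75
ee_pos: [0.5028, 0.1191, 0.0838]
tcp_rot: [179.9, 0.2, 150.5]
wrist_force: [-8.3, -1.9, 21.6]
opening: 0.0
```

Contact came at TCP z = 0.084 on the 0.112 m shaft end, so the true tip is the reported TCP z plus 28 mm. I'll allow for that: lift, open, then descend to a reported z of about 0.054.

```bash
python3 -m handwheel '[[1,0,0,0.02,0],[0.3,0,0,0.04,0],[0.3,0,0,0.04,0],[0.3,0,0,0.04,0],[0.3,0,0,0.04,0]]' 30; python3 -m handwheel '[[0.3,0,0,-0.02,0],[0.3,0,0,-0.04,0],[0.3,0,0,-0.055,0],[0.3,0,0,-0.067,0],[0.3,0,0,-0.067,0]]'
```

```text
time: 5.25
ee_pos: [0.5025, 0.119, 0.1229]
tcp_rot: [179.9, 0.1, 150.5]
wrist_force: [-0.3, -0.5, 0.5]
opening: 0.0579
time: 5.75
ee_pos: [0.5014, 0.1187, 0.0539]
tcp_rot: [-180.0, 0.0, 150.4]
wrist_force: [0.4, -0.4, 0.4]
opening: 0.0599
```

Run:
```python
from h import *
s=cam('side','s7')
cv2.imwrite('pics/p7.png',cv2.resize(s['color'][140:190,200:250],None,fx=12,fy=12,interpolation=cv2.INTER_CUBIC))
o=get_obs();print(o['ee_pos'],o['opening'],o['wrist_force'])
```

```text
[0.50199868 0.1188742  0.05520321] 0.05949497829191309 [0.69818215 0.0560413  0.73002884]
```

View pics/p7.png

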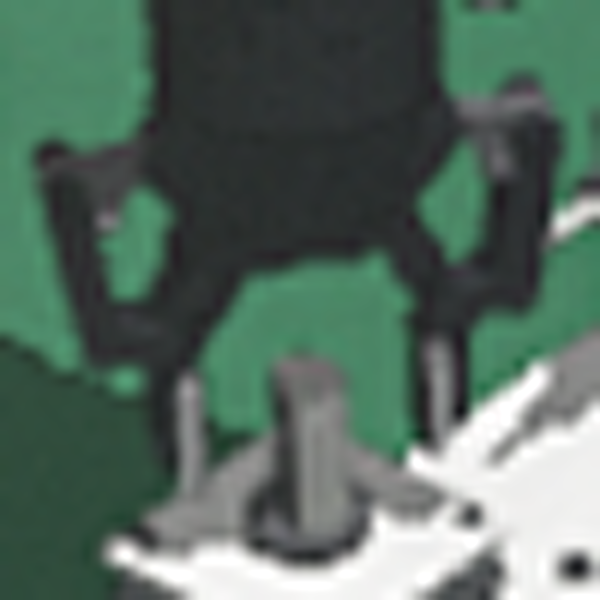

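The fingers now straddle the shaft, at crop (190,430) and (440,400), with the tips beside its upper half. Closing.

```bash
python3 -m handwheel '[[0.6,0,0,0,0],[1,0,0,0,0],[1,0,0,0,0],[1,0,0,0,0],[1,0,0,0,0]]' 30;python3 -m handwheel '[[1,0,0,0,0],[1,0,0,0,0]]' 30; python3 -c "
from h import *
o=get_obs();print(o['torque'])"
```

```text
time: 6.3
ee_pos: [0.5033, 0.1185, 0.0561]
tcp_rot: [179.9, 0.2, 150.4]
wrist_force: [3.2, -2.9, 1.8]
opening: 0.0177
time: 6.5
ee_pos: [0.5033, 0.1185, 0.0562]
tcp_rot: [179.9, 0.2, 150.4]
wrist_force: [1.1, -1.3, -1.5]
opening: 0.0171
[-0.10718899 -0.17607084  0.03965542]
```

Opening is 17–18 mm, so it's gripped across the flat. Turning by -143° in stages, with the pinch centre following a 3 mm circle about the axis.

```bash
python3 -m handwheel '[[1,-0.0002,-0.0003,0,-8],[1,-0.0005,-0.0006,0,-16],[1,-0.0009,-0.0009,0,-24],[1,-0.0013,-0.0011,0,-32],[1,-0.0016,-0.0013,0,-40]]' 30;python3 -m handwheel '[[1,-0.0004,-0.0001,0,-8],[1,-0.0008,-0.0002,0,-16],[1,-0.0012,-0.0002,0,-24],[1,-0.0016,-0.0001,0,-32],[1,-0.0020,0,0,-40]]' 30
```

```text
time: 7.0
ee_pos: [0.501, 0.1181, 0.0561]
tcp_rot: [180.0, 0.1, 110.1]
wrist_force: [-2.3, 7.0, -0.5]
opening: 0.0178
time: 7.5
ee_pos: [0.4991, 0.1193, 0.0562]
tcp_rot: [-180.0, -0.0, 69.9]
wrist_force: [1.5, 7.1, -4.0]
opening: 0.0176
```

```bash
python3 -m handwheel '[[1,-0.0004,0.0005,0,-8],[1,-0.0008,0.0008,0,-16],[1,-0.0010,0.0010,0,-24],[1,-0.0010,0.0013,0,-32],[1,-0.0010,0.0015,0,-40]]' 30;python3 -m handwheel '[[1,0,0.0003,0,-8],[1,0.0,0.0003,0,-16],[1,0,0.0003,0,-22.5],[1,0,0.0003,0,-22.5],[1,0,0.0003,0,-22.5]]' 30; python3 -m handwheel '[[1,0,0,0,0],[1,0,0,0,0],[1,0,0,0,0]]' 30
python3 - <<'E'
from h import *
s=cam('side','s8')
cv2.imwrite('pics/p8.png',cv2.resize(s['color'][140:190,200:260],None,fx=12,fy=12,interpolation=cv2.INTER_CUBIC))
o=get_obs();print(o['ee_pos'],o['tcp_rot'],o['q'],o['opening'],o['wrist_force'])
E
```

```text
time: 8.0
ee_pos: [0.4984, 0.1216, 0.0562]
tcp_rot: [-179.9, -0.1, 29.6]
wrist_force: [3.2, 4.7, -4.9]
opening: 0.0177
time: 8.5
ee_pos: [0.4987, 0.1229, 0.0562]
tcp_rot: [-179.8, -0.1, 7.1]
wrist_force: [2.5, 5.5, -4.9]
opening: 0.0175
time: 8.8
ee_pos: [0.4988, 0.1229, 0.0562]
tcp_rot: [-179.8, -0.1, 7.1]
wrist_force: [1.9, 0.5, -1.9]
opening: 0.0178
[0.49877784 0.122892   0.05620314] [-1.79835196e+02 -1.37967213e-01  7.08888275e+00] [ 13.75118996  -0.45553233 -11.78104244  78.51833423   0.14768457
  96.66231004] 0.017441783358124918 [ 1.5808581   0.45940953 -3.79063887]
```

View pics/p8.png

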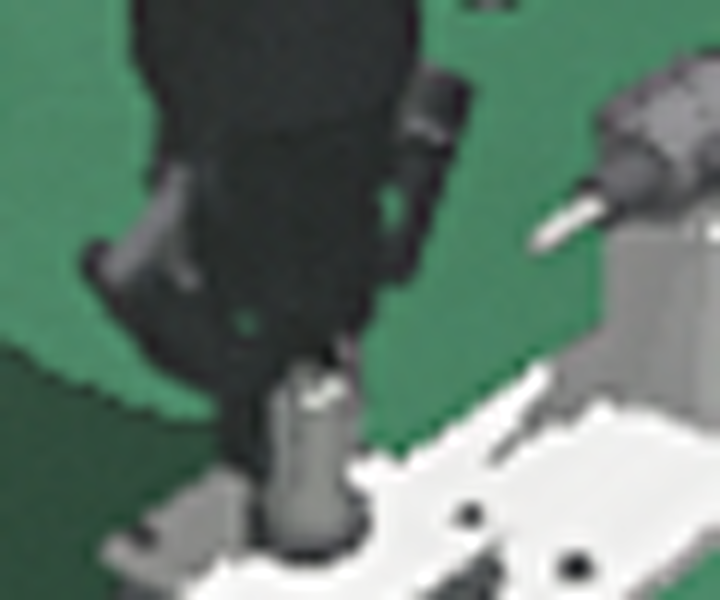

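The turn worked: the flat faces about 7°, held across the flat at 17.5 mm opening with the collar still on the bench. Side view: the D-shaped end now shows its round side to the camera at (320,390), and the flat points to the bit at (545,240). The pinches put the shaft axis at about (0.5018, 0.1216) in the robot's frame. Releasing and going to the collar.

```bash
python3 -m handwheel '[[0.3,0,0,0,0],[0.3,0,0,0,0],[0.3,0,0,0,0],[0.3,0,0,0.045,0],[0.3,0,0,0.09,0]]' 30; python3 -m handwheel '[[0.3,0.003,-0.03,0.03,0],[0.3,0.006,-0.08,0.03,6],[0.3,0.009,-0.128,0.03,14],[0.3,0.012,-0.176,0.03,20],[0.3,0.014,-0.224,0.03,24]]'
```

```text
time: 9.35
ee_pos: [0.4977, 0.1226, 0.1463]
tcp_rot: [-179.9, 0.0, 7.1]
wrist_force: [1.2, -0.0, 1.1]
opening: 0.0598
time: 9.85
ee_pos: [0.5115, -0.1032, 0.1767]
tcp_rot: [-179.9, -0.0, 31.4]
wrist_force: [1.1, 0.6, -0.2]
opening: 0.0599
```

```bash
python3 -m handwheel '[[0.3,0.002,-0.048,0,0.6],[0.3,0.004,-0.096,0,0.6],[0.3,0.007,-0.144,-0.03,0.6],[0.3,0.007,-0.156,-0.07,0.6],[0.3,0.007,-0.156,-0.11,0.6]]'; python3 -m handwheel '[[0.3,0,0,-0.02,0],[0.3,0,0,-0.03,0],[0.3,0,0,-0.03,0]]'
python3 - <<'E'
from h import *
c=cam('top','t9');s=cam('side','s9')
o=get_obs();print(o['ee_pos'],o['tcp_rot'],o['opening'],o['wrist_force'])
im=np.zeros((600,800,3),np.uint8)
im[:400,:400]=cv2.resize(c['color'][183:208,195:220],(400,400),interpolation=cv2.INTER_CUBIC)
im[:600,410:790]=cv2.resize(s['color'][215:275,295:333],None,fx=10,fy=10,interpolation=cv2.INTER_CUBIC)
cv2.imwrite('pics/p9.png',im)
E
```

```text
time: 10.35
ee_pos: [0.5183, -0.262, 0.0651]
tcp_rot: [-179.9, -0.0, 31.8]
wrist_force: [-0.4, -0.0, -0.2]
opening: 0.0594
time: 10.65
ee_pos: [0.5177, -0.2617, 0.0342]
tcp_rot: [-179.8, 0.0, 31.8]
wrist_force: [0.1, -0.2, 0.3]
opening: 0.0597
[ 0.51898274 -0.26214836  0.03664384] [ 1.79977554e+02 -6.23528825e-02  3.18025575e+01] 0.05938015661180229 [ 0.36355977 -1.01826185 -0.38658428]
```

View pics/p9.png

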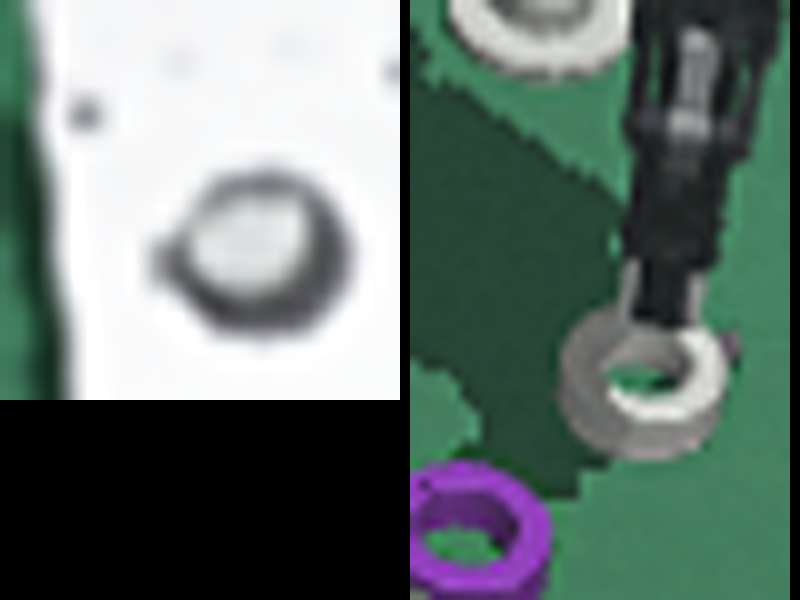

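The top crop shows the flat on the driver side: the D is cut along its upper edge at (260,185). The side crop shows the fingers over the collar. Descending.

```bash
python3 -m handwheel '[[0.3,0,0.002,-0.03,0],[0.3,0,0.002,-0.057,0],[0.3,0,0.002,-0.057,0]]'; python3 -m handwheel '[[0.3,0,0,-0.004,0],[0.3,0,0,-0.008,0],[0.3,0,0,-0.008,0]]';python3 - <<'E'
from h import *
s=cam('side','s10')
o=get_obs();print(o['ee_pos'],o['tcp_rot'],o['opening'],o['wrist_force'])
cv2.imwrite('pics/p10.png',cv2.resize(s['color'][215:275,285:345],None,fx=10,fy=10,interpolation=cv2.INTER_CUBIC))
E
```

```text
time: 11.05
ee_pos: [0.518, -0.2593, -0.0219]
tcp_rot: [-179.9, 0.0, 31.8]
wrist_force: [-1.4, 0.4, 0.6]
opening: 0.0598
time: 11.35
ee_pos: [0.5186, -0.2595, -0.029]
tcp_rot: [-179.9, -0.0, 31.8]
wrist_force: [-0.5, -0.2, -1.2]
opening: 0.0597
[ 0.51850093 -0.25951559 -0.02896109] [-1.79941559e+02 -1.22022256e-02  3.18376459e+01] 0.05998990652733558 [0.34147017 0.86342363 0.06439141]
```

View pics/p10.png

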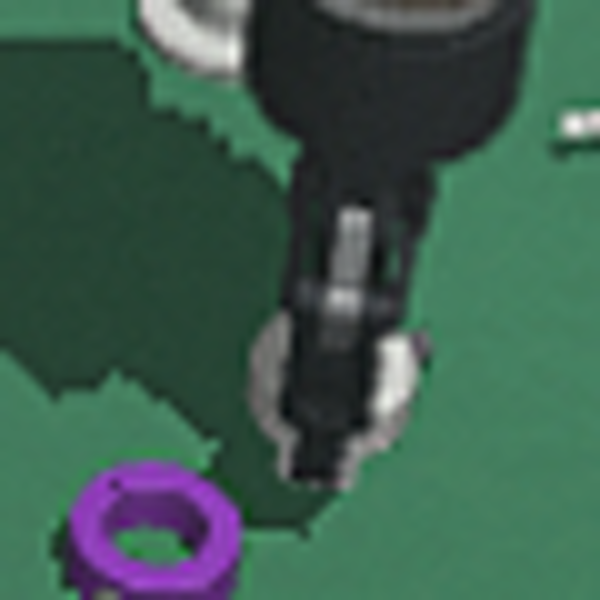

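The fingers straddle the ring: the near fingertip is at (315,475), and the screw stays clear at (420,345). I'll do a gentle centring pinch, then reopen, turn to the grasp yaw and grip.

```bash
python3 -m handwheel '[[0.42,0,0,0,0],[0.5,0,0,0,0],[0.6,0,0,0,0],[0.6,0,0,0,0]]' 20; python3 -m handwheel '[[0.3,0,0,0,0],[0.25,0,0,0,0],[0.25,0,0,0,0]]' 20
```

```text
time: 11.8
ee_pos: [0.519, -0.2598, -0.0279]
tcp_rot: [180.0, -0.1, 31.8]
wrist_force: [-1.6, 0.7, 5.8]
opening: 0.048
time: 12.1
ee_pos: [0.519, -0.2597, -0.028]
tcp_rot: [180.0, -0.1, 31.8]
wrist_force: [1.0, 0.5, -0.2]
opening: 0.064
```

```bash
python3 -m handwheel '[[0.25,0,0,0.003,8],[0.25,0,0,0.003,16],[0.25,0,0,0.003,24],[0.25,0,0,0.003,32],[0.25,0,0,0.003,40]]' 20; python3 -m handwheel '[[0.25,0,0,0,0],[0.42,0,0,0,0],[0.5,0,0,0,0],[0.6,0,0,0,0],[0.6,0,0,0,0]]' 20;python3 - <<'E'
from h import *
s=cam('side','s11')
o=get_obs();print(o['ee_pos'],o['tcp_rot'],o['opening'],o['wrist_force'])
cv2.imwrite('pics/p11.png',cv2.resize(s['color'][215:275,285:345],None,fx=10,fy=10,interpolation=cv2.INTER_CUBIC))
E
```

```text
time: 12.6
ee_pos: [0.5188, -0.2597, -0.0252]
tcp_rot: [-180.0, -0.1, 72.2]
wrist_force: [0.5, 0.1, -0.0]
opening: 0.0645
time: 13.1
ee_pos: [0.5189, -0.2597, -0.0251]
tcp_rot: [-180.0, -0.1, 72.1]
wrist_force: [-0.8, 0.5, 3.0]
opening: 0.0475
[ 0.51890078 -0.25968639 -0.02508079] [-1.79994029e+02 -5.69702266e-02  7.21166944e+01] 0.04774559337535705 [-0.79320492  1.27764357  3.02602054]
```

View pics/p11.png

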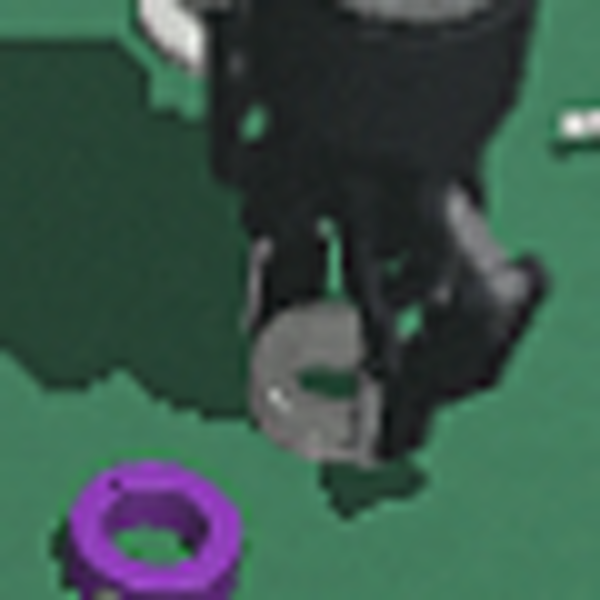

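Gripped: opening is 47.7 mm and both pinches agree on the centre. Lifting with 40 N.

```bash
python3 -m handwheel '[[0.7,0,0,0,0],[0.7,0,0,0.03,0],[0.7,0,0,0.07,0],[0.7,0,0,0.11,0],[0.7,0,0,0.145,0]]' 40; python3 -m handwheel '[[0.7,-0.002,0.03,0,5],[0.7,-0.004,0.07,0,10],[0.7,-0.006,0.11,0,15],[0.7,-0.008,0.15,0,20],[0.7,-0.01,0.19,0,25]]';python3 - <<'E'
from h import *
s=cam('side','s12');c=cam('top','t12')
o=get_obs();print(o['ee_pos'],o['tcp_rot'],o['opening'],o['wrist_force'])
p=proj(s,o['ee_pos'])[0];print(p, proj(c,o['ee_pos']))
cv2.imwrite('pics/p12.png',cv2.resize(s['color'][170:240,230:300],None,fx=8,fy=8,interpolation=cv2.INTER_CUBIC))
E
```

```text
time: 13.65
ee_pos: [0.5188, -0.2598, 0.1215]
tcp_rot: [180.0, -0.0, 72.1]
wrist_force: [1.0, -0.1, -1.6]
opening: 0.0463
time: 14.15
ee_pos: [0.5084, -0.0683, 0.1211]
tcp_rot: [-180.0, -0.0, 97.3]
wrist_force: [0.0, 1.1, -0.9]
opening: 0.0469
[ 0.50840224 -0.06606269  0.1213466 ] [ 1.79999203e+02 -1.04162499e-01  9.74627472e+01] 0.04699385612841778 [ 0.29468634 -0.28342504 -0.60547943]
[268.8242101  193.24508678] [[271.23118421 193.87968176]]
```

View pics/p12.png

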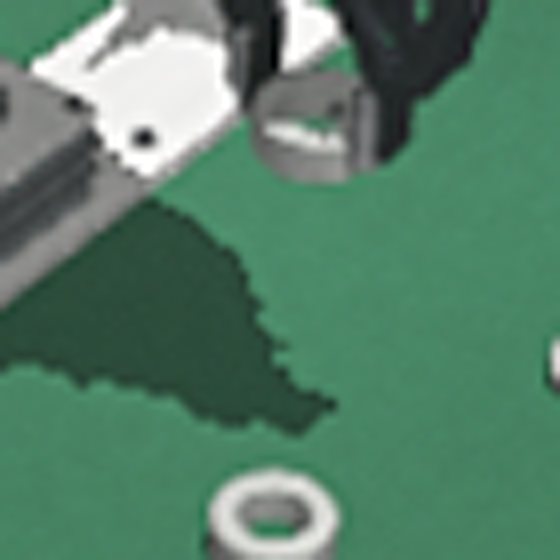

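Collar held level at crop (315,125), with a dark dot that looks like the screw tip in the bore at (343,105). Moving above the shaft.

```bash
python3 -m handwheel '[[0.7,-0.002,0.047,0,0],[0.7,-0.004,0.094,0,0],[0.7,-0.0056,0.141,0,0],[0.7,-0.0066,0.1877,0,0],[0.7,-0.0066,0.1877,-0.01,0]]'; python3 -m handwheel '[[0.7,0,0,0,0],[0.7,0,0,0,0]]';python3 - <<'E'
from h import *
s=cam('side','s13')
o=get_obs();print(o['ee_pos'],o['tcp_rot'],o['opening'],o['wrist_force'])
cv2.imwrite('pics/p13.png',cv2.resize(s['color'][135:195,200:260],None,fx=10,fy=10,interpolation=cv2.INTER_CUBIC))
E
```

```text
time: 14.75
ee_pos: [0.5022, 0.1259, 0.1119]
tcp_rot: [179.9, -0.2, 97.7]
wrist_force: [-0.4, -0.6, -1.6]
opening: 0.0466
time: 14.95
ee_pos: [0.5021, 0.1255, 0.1116]
tcp_rot: [179.9, -0.2, 97.7]
wrist_force: [0.3, -0.3, -0.6]
opening: 0.047
[0.50227364 0.12507435 0.11189889] [ 1.79904877e+02 -1.55108737e-01  9.76172604e+01] 0.0467534375563549 [-0.32848386  0.07709665 -1.63198874]
```

View pics/p13.png

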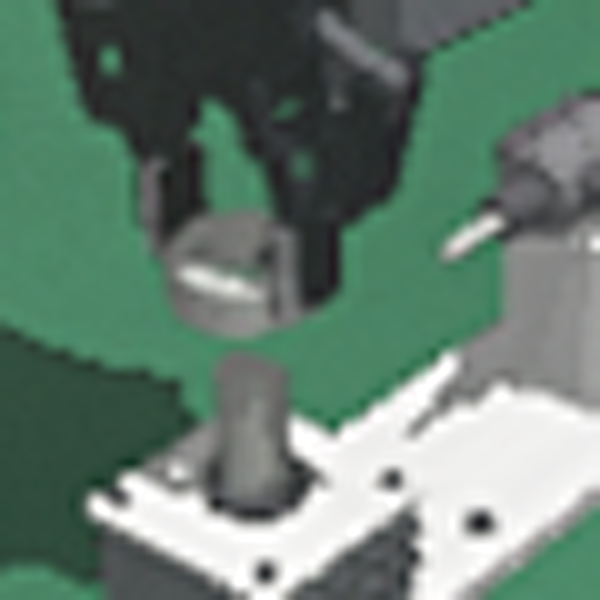

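```bash
python3 -m handwheel '[[0.7,-0.0004,-0.0035,0,0],[0.7,-0.0004,-0.0035,0,0],[0.7,-0.0004,-0.0035,0,0]]';python3 - <<'E'
from h import *
s=cam('side','s14')
o=get_obs();print(o['ee_pos'],o['tcp_rot'],o['opening'],o['wrist_force'])
x,y,w,h,k=208,148,40,40,15
im=cv2.resize(s['color'][y:y+h,x:x+w],None,fx=k,fy=k,interpolation=cv2.INTER_CUBIC)
th=np.linspace(0,2*np.pi,80)
def ci(cx,cy,r,z,col):
    q=((proj(s,np.c_[cx+r*np.cos(th),cy+r*np.sin(th),0*th+z])-[x,y]+.5)*k).astype(np.int32);cv2.polylines(im,[q.reshape(-1,1,2)],True,col,1)
e=o['ee_pos']
for r,z in((.024,.043),(.024,.025),(.014,.043)): ci(e[0],e[1],r,e[2]+z,(0,0,255))
ci(.5018,.1216,.012,.112,(0,255,255)); ci(.500,.120,.012,.112,(255,255,0)); ci(.5,.12,.018,.068,(255,255,0))
cv2.imwrite('pics/p14.png',im)
E
```

```text
time: 15.3
ee_pos: [0.5021, 0.1207, 0.1121]
tcp_rot: [179.9, -0.2, 97.5]
wrist_force: [0.8, -0.1, -0.9]
opening: 0.0465
[0.50203701 0.12095975 0.11209157] [ 1.79888597e+02 -1.57935072e-01  9.75478896e+01] 0.046351167326016705 [-0.52303551 -0.03432963 -1.0495913 ]
```

View pics/p14.png

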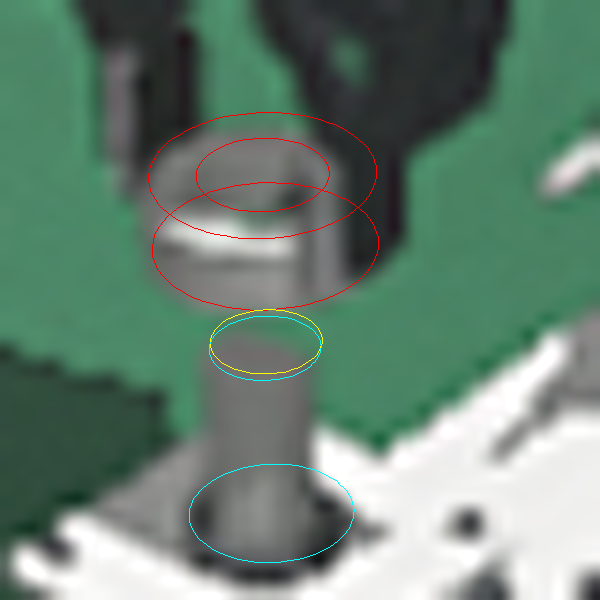

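The collar outline and the shaft outline are offset from their predictions by the same ~6 crop px, so the collar is lined up with the shaft. Lowering in small steps and watching the force.

```bash
python3 -m handwheel '[[0.7,-0.0002,0.0006,-0.01,0],[0.7,-0.0002,0.0006,-0.02,0],[0.7,-0.0002,0.0006,-0.022,0]]';python3 -m handwheel '[[0.7,0,0,-0.002,0],[0.7,0,0,-0.004,0],[0.7,0,0,-0.004,0]]'
```

```text
time: 15.65
ee_pos: [0.5009, 0.1214, 0.088]
tcp_rot: [-180.0, -0.1, 97.6]
wrist_force: [0.6, 0.8, -0.9]
opening: 0.0466
time: 15.95
ee_pos: [0.5008, 0.1214, 0.0838]
tcp_rot: [-179.9, -0.1, 97.6]
wrist_force: [0.3, 0.9, -1.5]
opening: 0.0466
```

```bash
python3 -m handwheel '[[0.7,0.0008,0,-0.002,0],[0.7,0.0008,0,-0.004,0],[0.7,0.0008,0,-0.004,0]]';python3 -m handwheel '[[0.7,0,0,-0.002,0],[0.7,0,0,-0.004,0],[0.7,0,0,-0.004,0]]'
```

```text
time: 16.25
ee_pos: [0.5016, 0.1214, 0.0796]
tcp_rot: [-179.9, -0.1, 97.6]
wrist_force: [0.5, -0.0, -1.2]
opening: 0.0467
time: 16.55
ee_pos: [0.5014, 0.1214, 0.0752]
tcp_rot: [-179.9, -0.1, 97.6]
wrist_force: [-1.2, -0.1, -1.4]
opening: 0.0466
```

No contact and the screw is past the shaft end. Lowering the last 6 mm, to TCP z = 0.069.

```bash
python3 -m handwheel '[[0.7,0.0003,0,-0.003,0],[0.7,0.0003,0,-0.006,0],[0.7,0.0003,0,-0.006,0],[0.7,0.0003,0,-0.006,0]]';python3 - <<'E'
from h import *
s=cam('side','s15')
o=get_obs();print(o['ee_pos'],o['tcp_rot'],o['opening'],o['wrist_force'])
x,y,w,h,k=208,148,40,40,15
cv2.imwrite('pics/p15.png',cv2.resize(s['color'][y:y+h,x:x+w],None,fx=k,fy=k,interpolation=cv2.INTER_CUBIC))
E
```

```text
time: 16.95
ee_pos: [0.5016, 0.1214, 0.0691]
tcp_rot: [-179.9, -0.1, 97.6]
wrist_force: [0.6, -0.1, -0.7]
opening: 0.0468
[0.50167884 0.12135524 0.06920645] [-1.79903789e+02 -1.35361628e-01  9.75592640e+01] 0.04635786236182934 [ 0.70871958  0.28927347 -0.92810593]
```

View pics/p15.png

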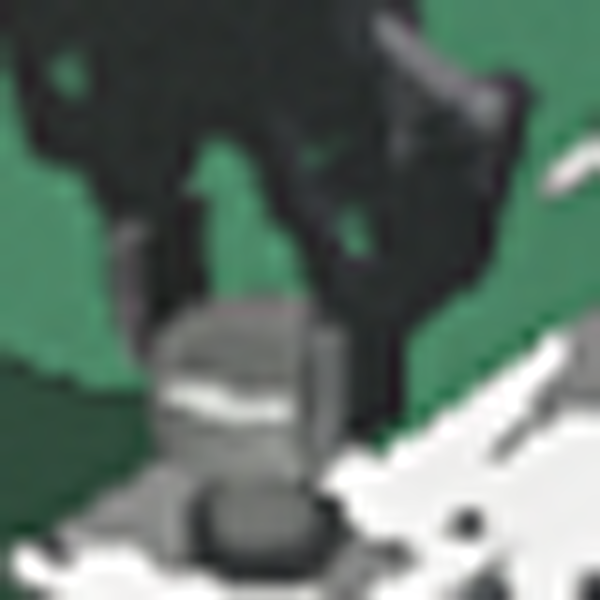

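Run:
```python
from h import *
c=cam('top','t16')
im=np.zeros((600,800,3),np.uint8)
im[:600,:400]=cv2.resize(c['color'][165:225,190:230],None,fx=10,fy=10,interpolation=cv2.INTER_CUBIC)
# screw angle from untouched pictures, both with same-camera centres
t0=cv2.imread('pics/top1.png');s0=cv2.imread('pics/side1.png')
im[:390,410:800]=cv2.resize(s0[238:264,308:334],(390,390),interpolation=cv2.INTER_CUBIC)
cv2.imwrite('pics/p16.png',im)
s=cam('side')
g=s0[238:266,303:335].astype(int); m=(g.min(2)>165).astype(np.uint8)
n,l,st,ce=cv2.connectedComponentsWithStats(m);k=1+np.argmax(st[1:,4])
cn=max(cv2.findContours((l==k).astype(np.uint8),0,1)[0],key=cv2.contourArea).reshape(-1,2)+[303,238]
W=onz(s,cn,.018)[:,:2]; (cx,cy),r=cv2.minEnclosingCircle((W*1000).astype(np.float32)); e=cv2.fitEllipse((W*1000).astype(np.float32)); print('side centre',cx,cy,r,e)
for p in((326.5,249),(326.5,249.5),(327,249)):
    h=onz(s,[p],.009)[0]*1000; d=h[:2]-np.array(e[0]); print(p,np.hypot(*d),np.degrees(np.arctan2(d[1],d[0])))
for p in((332.3,186),(332.6,186),(332.8,185.6)):
    h=onz(c,[p],.009)[0]*1000; d=h[:2]-np.array([517.3,-260.8]); print(p,np.hypot(*d),np.degrees(np.arctan2(d[1],d[0])))
```

```text
side centre 515.4884033203125 -259.9606628417969 22.84544563293457 ((515.3175659179688, -260.23236083984375), (42.10130310058594, 43.53450393676758), 34.644142150878906)
(326.5, 249) 32.16026190244883 -15.163697515040822
(326.5, 249.5) 30.979060037147107 -18.168589294346834
(327, 249) 33.454114095113106 -16.398919566182624
(332.3, 186) 30.872503110612282 -16.863267568455555
(332.6, 186) 31.16875330405317 -18.579568662396106
(332.8, 185.6) 32.63073969865871 -18.969053347766796
```

View pics/p16.png

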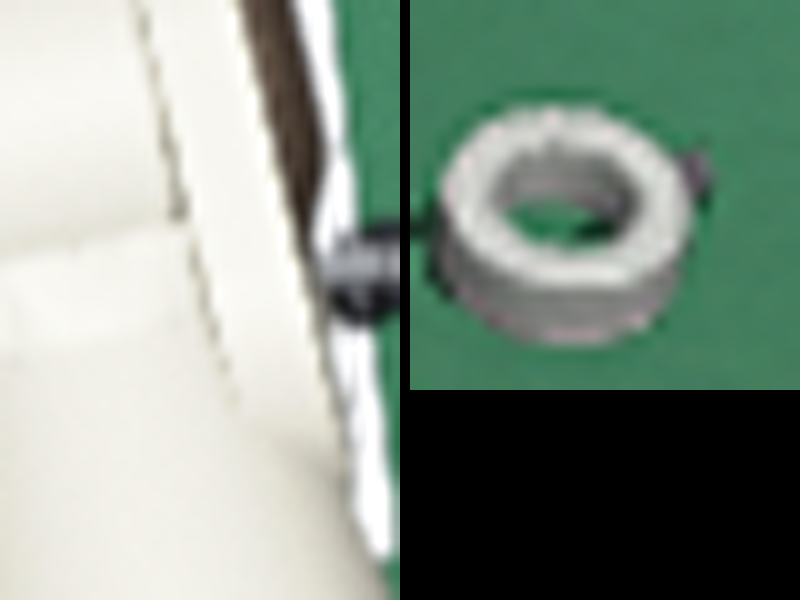

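Run:
```python
from h import *
s=cam('side');x,y,k=208,148,15
for az in(-15,8,30):
    a=np.radians(az)
    print(az,[((proj(s,np.array([.50204,.12096,.11209+.034])+r*np.array([np.cos(a),np.sin(a),0]))[0]-[x,y]+.5)*k).round() for r in(.0085,.014)])
i=cv2.imread('pics/s14.png');cv2.imwrite('pics/p17.png',cv2.resize(i[155:172,215:234],None,fx=30,fy=30,interpolation=cv2.INTER_NEAREST))
```

```text
-15 [array([300., 199.]), array([323., 192.])]
8 [array([290., 193.]), array([307., 181.])]
30 [array([277., 189.]), array([285., 175.])]
```

View pics/p17.png

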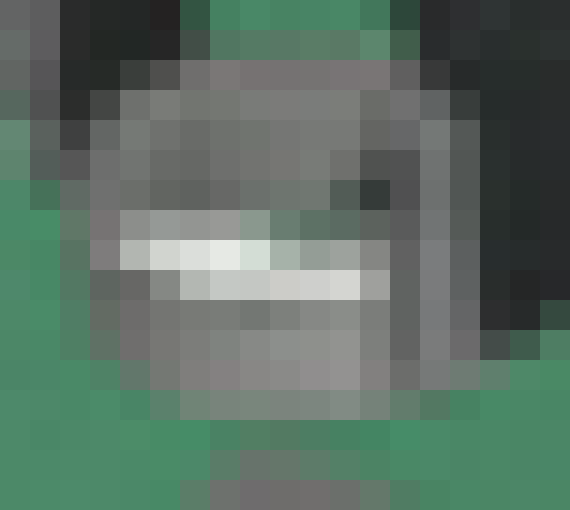

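The dark screw-tip spot in the held collar is at pixel (227,161), crop (292,202). That is close to the (290,193) predicted for an azimuth of 8°. The collar is gripped, level, centred and free of load, so I'm handing in.

Run:
```python
from workcell import *
o=get_obs();print(o['time'],o['ee_pos'],o['opening'],o['wrist_force']);print(job_done())
```

```text
17.15 [0.50173709 0.12136429 0.06933624] 0.046899949936487696 [ 0.01713261 -0.6104533  -0.78629573]
the job is handed in; nothing more can be done
None
```

I turned the shaft's flat to face the screwdriver bit, then slid the steel collar over the shaft end. I handed in at 17.2 s with the fingers still holding it there. No verdict was given.

**Shaft:** I pinched it across the flat (17.5 mm opening) and turned it about -143°, to about 7.1°. The bit lies at 7.4°. I held it there for more than 0.3 s with the collar still on the bench.

**Collar:** I picked the steel ring with the screw at top view (330,195), not the plain spacer at (282,214). I centred it with two pinches and lowered it without feeling any contact.

**Last checks:**
- **Grip:** opening is 46.9 mm with the grip set to 40 N, and the outside force is about 1 N.
- **Position:** the collar's centre is within about 1 mm of the measured shaft axis. From how far it was lifted, its top is level with the shaft's end to within about 1 mm.
- **Screw:** it should sit at about 8°, within 1–2° of square to the flat.

**What disagreed:**
- **Fingertip height:** the tips sit about 28 mm above where the reported TCP height puts them. My first pinch therefore closed above the shaft and rested on its end. I confirmed the offset by touching the shaft end, up to 21.6 N, and allowed for it afterwards.
- **Shaft position:** the camera estimate was about 2 mm off the one from the pinches, and I used the pinches.
- **Screw direction at the end:** the arm hid it from the top camera, and a finger hid the screw head from the side camera. Its direction rests on the pictures taken before the pick-up and on the dark spot seen in the bore.
- **Other parts:** I did not measure the bystanders again, but no move was aimed at them.

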